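# Uncap the child-resistant solvent can and park its cap in the drip tray

## Robot

A 6-joint arm with a two-finger parallel gripper is mounted at the origin on a cart in front of the work surface, level with it; the furniture and walls round the work are solid. World frame = base frame: x ahead of the robot, y to its left, z up, the work surface at z = 0. Lengths are in mm, angles in rad, forces in N, time in s.
With the tool pointing down it reaches from about 275 to 750 mm from the base axis. Payload 10.2 kg.
Tool frame: the origin (TCP) lies between the finger pads; the fingertips stand 17 mm ahead of it and the grasp point (between the pads) lies 2 mm behind it; z points along the fingers, y is the line along which they close (so a half turn about z gives the same grasp; the last joint's range is limited). The gripper opens to 85 mm and grips with 20 to 120 N. Pads are 22 mm wide; open, the fingers measure 114 mm over their backs; the gripper's body (76 mm by 85 mm) begins 54 mm behind the grasp point. The pads swing forward as they close: fully open they stand 13 mm farther back than shut.
Start: joints at [-1.391, 0.313, 1.498, -0, 1.331, -0.223], TCP at [205.786, -482.994, 248.294] pointing down, gripper open.
Joint ranges: [-2.94, 2.94], [-0.97, 2.17], [0.19, 2.56], [-1.23, 4.37], [0.02, 3.11], [-2.88, 2.88]. Speed limits (rad/s): [2.39, 2.39, 3.01, 3.14, 3.14, 3.14].

## Interface

Orientations are given as a unit quaternion [w, x, y, z].
In Python, from rig import * gives the robot as it stands.
- The arm moves only by the tool step_arm, never from a script. Its argument "commands" is text: rows parted by semicolons, each of 7 numbers parted by spaces: the opening, from 0 (shut) to 1 (fully open), then the shift along the tool's x, y, z in cm, then the turn, a rotation vector about the tool's x, y, z in rad. In form: hand x y z rx ry rz; .... A call has 1 to 20 rows; each row is the pose to reach, as a shift and turn from the pose commanded when the call began, along the tool's axes at that moment; what a row does not reach only later rows make up. A row lasts 1/12 s, in which the tool goes at most 41.7 mm and 7.16 degrees, less where a joint would pass 70% of its speed; a pose out of reach is approached as far as the arm can. A call with a gripper value outside its range is refused whole. The fingers move at their own pace and stop on an object; "newtons" is the grip in N (left out, the last holds). Time passes only in rows, so rows that repeat a pose let the fingers close. It gives the time, the measured TCP pose, the force, the opening and the grip force at its end, in the units of the state.
- sense(): the state, without advancing time (a new reading comes with each control period).
- capture(name): name is "side" or "top" or "wrist"; returns the picture (400x640x3 uint8, red, green, blue); there is no depth.
- camera_model(name): a dict with "mtx" (3x3 intrinsics, pixels), "eye" and "rotation" of the camera in the world. Camera axes: x right, y down, z forward; pixel columns grow to the right and rows downward; lengths in mm; the calibration is good to about 2 mm. A picture is of the moment at which its call begins: read the wrist's pose just before it. camera_model takes no time and is no camera call; for the wrist camera it gives the pose at the moment of the call.
- finish_job(): hands the job in; it is judged then, once.
Trained networks look in the newest picture that a camera, given by its name, has taken for a name from the list of things; names that differ only in an ending like _2 or _b are one class to them, and where a whole thing is asked for, a point or a joint stands for the part that bears it (a point fixed in the world has none). Each returns a list of dicts, best first, with "score" (0 to 1); they miss things now and then, are a little off and sometimes report something else, mostly with a low value. They report only what shows in the picture. A call takes as long as a camera call. They do not tell look-alikes from the thing itself.
- search_frame(camera, label): "rect" ([centre column, centre row, width, height] in pixels, round what is visible of it).
- trace(camera, label): "mask" (400x640 bool, what is visible of it) and "rect" ([centre column, centre row, width, height] in pixels, round what is visible of it).
- spot_point(camera, label): "xy" ([column, row] in pixels: a listed point, or the origin of a listed thing).
The state is a dict: "time_s": time; "joints": joint angles; "dq": joint speeds; "tau": joint torques, N m; "eef_pos": TCP position; "ee_rot": TCP orientation; "force": force on the tool from outside, world axes, zero at the start; "wrist_torque": the same for the moment, N m; "grip_width": opening from 0.0 (shut) to 1.0 (fully open); "grip_force": force on a finger pad.
Only numpy, scipy, OpenCV 4.12 (cv2) and the standard library are available. Lean on these libraries where they do the work, as an engineer would, in place of code of your own. Each camera call takes 0.05 s, during which the arm holds its last target. There are 200 camera calls.

## Task

Open the solvent can for rinsing parts: first fold its carrying handle right back so that it is clear of the cap, then push the red child-resistant cap down along the leaning neck and, while pushing, turn it anticlockwise until it comes free. Lift the cap off and set it down, without dropping it, right way up and flat on the floor of the drip tray beside the rinse cup; leave the handle folded back and do not disturb the cup or anything else on the bench.

Things in the scene. Friction and masses are not known exactly. Their poses are not given: they have to be found in the camera images.
- solvent_can: White plastic solvent can with an orange-banded label, 130 mm deep (x), 104 wide, 160 high, clamped in a steel bench bracket (150 x 124 mm) so that it cannot move or turn. Origin: centre of the bracket's underside; z up, -x is its front. The neck stands square on the sloping front shoulder: its axis leans 25 degrees from vertical to the front, along (-0.423, 0, 0.906) in the can's frame.
- cap_seat (a point): Point on the neck axis of the can, at the underside of the cap's skirt while the cap is on: (-34, 0, 152) mm in the can's frame, 9 mm above the sloping shoulder (the cap has up to 2 mm of play on the neck). Its axes are those of the can.
- cap: Red ribbed child-resistant cap, 60 mm diameter, 40 mm high, about 90 g. Origin: centre of its underside; z: its axis, out through the top (white arrows). The red shell rides on a hidden inner cap that three bayonet lugs hold on the neck. Not pressed, the shell only clicks round on the inner cap, whichever way it is turned; pressed 3 mm or more along its axis it drives the inner cap.
- cap_press (a joint): How far the red shell is pushed down its axis on the inner cap, in m: 0 at rest, 0.005 at the stop, spring 1.6 N per mm (8 N at the stop, up to 15 N while the drive teeth stand crest on crest); down to -0.0015 when pulled up.
- neck_thread (a joint): Turn of the inner cap on the neck, in rad: 0 fastened, 1.05 undone (stop). It grows as the pressed shell is turned anticlockwise (seen looking at the cap's top): after up to 20 degrees of lost motion the inner cap follows, against about 0.2 N m, and stays where it is left. From 0.8 on the whole cap lifts straight off along the neck axis.
- can_handle (a joint): Swing handle of the can, in rad: 0 as it stands along the neck axis right over the cap (stop), growing as it is folded back over the can's top; 0.44 upright, 2.01 level behind the can, 2.15 at its stop. It stays where it is left (stiff pivot, about 0.1 N m).
- handle_hinge (a point): Middle of the handle's pivot line, (-12, 0, 130) mm in the can's frame; the pivots lie along the can's y. Its axes are those of the can.
- handle_grip (a point): Centre of the handle's black grip: a round bar along the can's y, 20 mm thick and 72 mm long, 115 mm from the pivot line. Two 6 mm steel side wires at y = -58 and +58 mm carry it. The bar clears the top of the cap by about 35 mm.
- drip_tray: Shallow rectangular steel drip tray with a pale absorbent pad, 240 mm (its x) by 160 mm (y), rim 14 mm high, walls and floor 3 mm thick, fixed to the bench. Origin: centre of its underside.
- rinse_cup: Whitish round parts cup, 56 mm diameter, 28 mm high, standing loose in the drip tray, nearer one end or about the middle. Origin: centre of its underside.
- gauge_case: Closed wooden gauge case, 122 x 190 x 47 mm, behind the work. Origin: centre of its underside. Leave it alone.
- tape_roll: Roll of masking tape lying flat, 100 mm diameter, 25 mm high, behind the work. Leave it alone.
- marker: Marker pen lying near the bench's front edge, 135 mm along its y, 16 mm thick. Leave it alone.
- dust_brush: Brush with a wooden handle lying near the bench's front edge, 148 mm along its x, 30 mm wide, 10 mm high. Leave it alone.
- calculator: Calculator, 140 x 88 x 21 mm, left of the work. Leave it alone.
- safety_glasses: Brown-rimmed spectacles, 141 x 142 x 42 mm, behind on the left. Leave them alone.
- screwdriver_2: Screwdriver with a yellow handle, 149 mm along its x, 16 mm thick, behind on the right. Leave it alone.
Not all that is in view belongs to the job. Of the things that look like the cap, the largest one is meant.

How it is judged (in metres and radians):
On the way, in this order (a step that is already met when the one before it is completed fails the run):
1. the handle is folded right back behind the can (more than 1.75 rad) (value of joint can_handle above 1.75 rad), for 0.2 s.
2. the cap, still on the neck and pressed down more than 1.5 mm, has been turned more than 0.7 rad (value of joint neck_thread above 0.7 rad and value of joint cap_press above 0.0015 m and distance between cap and cap_seat below 0.012 m), for 0.05 s.
3. the cap is lifted clear of the neck (more than 50 mm) (distance between cap and cap_seat above 0.05 m), for 0.1 s.
At the end, for the whole second after the job is handed in: Cap at rest on the drip tray's floor, top up (axis within 0.12 rad of vertical, underside under 8 mm above the tray's underside, wholly inside the rim); handle folded back beyond 1.7 rad, neck thread undone beyond 0.7 rad; cup upright within 20 mm of its start (value of joint can_handle above 1.7 rad and value of joint neck_thread above 0.7 rad and angle between cap's own z axis and vertical below 0.12 rad and z of cap in the frame of drip_tray below 0.008 m and x of cap in the frame of drip_tray between -0.09 and 0.09 m and y of cap in the frame of drip_tray between -0.052 and 0.052 m and linear speed of cap below 0.01 m/s and height (world z) of cap above 0 m and angle between rinse_cup's own z axis and vertical below 0.15 rad and distance of rinse_cup from where it was at the start of the episode below 0.02 m); the robot touches nothing.
It fails at once if the rinse cup is pushed more than 20 mm or tipped (distance of rinse_cup from where it was at the start of the episode above 0.02 m or angle between rinse_cup's own z axis and vertical above 0.4 rad).
It fails at once if a bystander is moved more than 30 mm (distance of any of gauge_case, tape_roll, marker, dust_brush, calculator, safety_glasses, screwdriver_2 from where it was at the start of the episode above 0.03 m).
It fails at once if the cap is let fall (moves faster than 0.5 m/s, as after a drop of 13 mm, with no finger on it) (linear speed of cap above 0.5 m/s and contact force between the fingers and cap below 0.05 N).
It also fails if it takes over 58 s, if anything falls off the work surface, if the arm or the gripper's body presses on something with over 40 N, if the wrist force passes 120 N, or if a joint passes its speed limit or range.

## Working session

There is one attempt and no reset: what is moved stays moved. The work goes in short steps, Python scripts to look and compute and a tool call to move; the robot and the scene stay as the last step left them, time stands still between calls to the robot, and variables do not carry over. Pictures are saved under pics/ and viewed, at most 10 in all, crops included, and the job is handed in when it is done.

Besides the shell and the picture viewer there is one more tool, called after "Emit:" by a JSON object that holds its "name" and its "arguments". step_arm: Moves the arm, as the interface text tells. Its arguments: {"type":"object","properties":{"commands":{"type":"string"},"newtons":{"type":"number"}},"required":["commands"]}

```bash
mkdir -p pics; ls; python3 - <<'E'
from rig import *
import cv2
print(sense())
for n in ("side","top"):
    im=capture(n); cv2.imwrite(f"pics/{n}0.png",im[:,:,::-1])
    m=camera_model(n); print(n,m)
    for l in ("solvent_can","cap","cap_seat","handle_hinge","handle_grip","drip_tray","rinse_cup"):
        for f in (search_frame,spot_point):
            r=f(n,l); print(l,[(round(d["score"],2),[round(float(v),1) for v in d.get("rect",d.get("xy"))]) for d in r[:3]])
E
```

```text
pics
{'time_s': 0.0, 'joints': array([-1.39141717e+00,  3.13445588e-01,  1.49850158e+00,  3.01722042e-05,
        1.33098993e+00, -2.23370257e-01]), 'dq': array([-3.44655105e-05, -6.82695630e-04,  5.14112872e-04,  9.02853690e-04,
        7.51958303e-04, -9.51514420e-04]), 'tau': array([-5.39815574e-04, -4.12264287e+01, -2.59744513e+01, -1.68840807e-04,
        4.12930051e-03,  7.04353749e-07]), 'eef_pos': array([ 205.73642805, -482.73146041,  247.71304145]), 'ee_rot': array([-6.71738423e-04,  9.79793037e-01,  2.00012880e-01,  2.94331709e-05]), 'force': array([ 0.85671245, -0.5899115 , -0.86623901]), 'wrist_torque': array([-0.00051402, -0.01981971,  0.02711925]), 'grip_force': 0.0, 'grip_width': 0.9993636427707785}
side {'mtx': array([[481.90683257,   0.        , 310.03868351],
       [  0.        , 481.90683257, 196.20009626],
       [  0.        ,   0.        ,   1.        ]]), 'eye': array([ 242.6059142, -982.0100866,  872.5939171]), 'rotation': array([-0.48506288,  0.86535841, -0.10343808,  0.07189847])}
solvent_can [(0.68, [327.9, 229.7, 59.4, 96.0]), (0.28, [273.4, 176.1, 37.2, 
[... 1045 characters left out ...]
ent_can []
cap [(0.65, [376.8, 206.8, 24.0, 22.2]), (0.62, [377.7, 245.6, 16.8, 12.9]), (0.6, [335.2, 240.6, 12.3, 14.9])]
cap [(0.65, [333.0, 238.5]), (0.43, [372.1, 247.1])]
cap_seat [(0.94, [375.9, 193.4, 52.7, 49.6])]
cap_seat [(0.65, [375.4, 205.3])]
handle_hinge [(0.68, [373.6, 192.4, 58.5, 49.4])]
handle_hinge [(0.64, [370.3, 197.4]), (0.15, [430.8, 261.6])]
handle_grip [(0.8, [375.6, 200.9, 53.0, 10.1])]
handle_grip [(0.86, [375.9, 205.1])]
drip_tray [(0.84, [287.6, 220.4, 60.1, 80.1])]
drip_tray [(0.84, [287.8, 221.1]), (0.15, [427.6, 259.7])]
rinse_cup [(0.58, [287.1, 241.8, 17.2, 18.1]), (0.23, [432.8, 257.1, 36.9, 30.1])]
rinse_cup [(0.68, [288.3, 242.1]), (0.23, [379.0, 205.3])]
```

```bash
python3 - <<'E'
import cv2,numpy as np
t=cv2.imread("pics/top0.png")[130:300,220:470]; s=cv2.imread("pics/side0.png")[130:310,200:400]
cv2.imwrite("pics/top1.png",cv2.resize(t,None,fx=3.2,fy=3.2,interpolation=cv2.INTER_CUBIC))
cv2.imwrite("pics/side1.png",cv2.resize(s,None,fx=3.2,fy=3.2,interpolation=cv2.INTER_CUBIC))
E
```

```text
(no output)
```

View pics/top1.png

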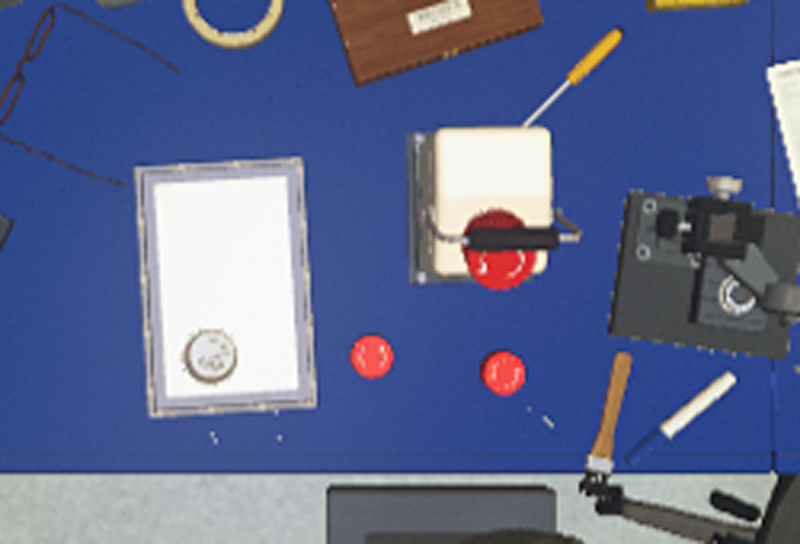

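View pics/side1.png

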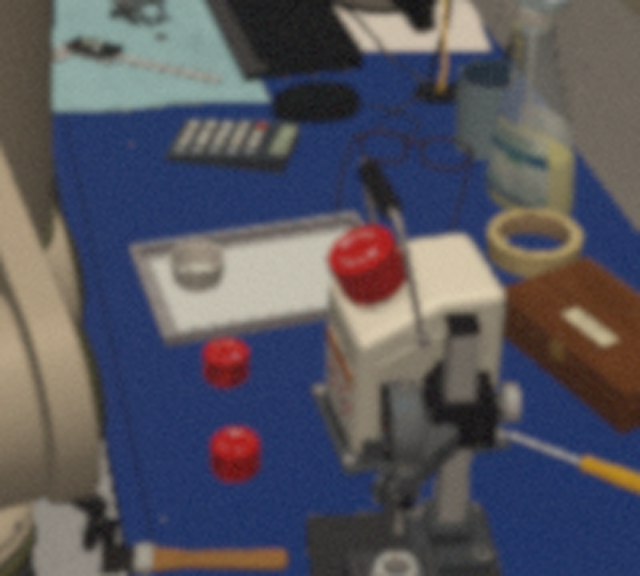

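```bash
cat > h.py <<'E'
from rig import *
import numpy as np, cv2
from scipy.spatial.transform import Rotation as R
from scipy.optimize import least_squares
def q2R(q): return R.from_quat([q[1],q[2],q[3],q[0]])
def cam(n): m=camera_model(n); r=m["rotation"]; r=np.asarray(r); return m["mtx"],np.asarray(m["eye"]),(q2R(r).as_matrix() if r.size==4 else r)
def proj(c,P):
    K,e,M=c; p=(np.atleast_2d(P)-e)@M@K.T; return p[:,:2]/p[:,2:]
def ray(c,px,z):
    K,e,M=c; d=M@np.linalg.solve(K,[px[0],px[1],1]); return e+d*(z-e[2])/d[2]
def tri(obs):
    f=lambda P: np.concatenate([proj(c,P)[0]-px for c,px in obs]); r=least_squares(f,[450,100,150]); return r.x,np.abs(r.fun).max()
def tcp():
    s=sense(); return np.asarray(s["eef_pos"]),q2R(s["ee_rot"])
E
python3 - <<'E'
from h import *
np.set_printoptions(precision=1,suppress=True)
T,S=cam("top"),cam("side")
print(ray(T,(323,200),0), T[2][:,0])
for n,a,b in [("seat",(375.4,205.3),(315,217.1)),("hinge",(370.3,197.4),(325,226.8)),("grip",(375.8,205),(318.7,187.6)),("cup",(288.3,242.1),(257.8,218.6)),("tray",(287.8,221.1),(280.9,214.6))]:
    print(n,*tri([(T,a),(S,b)]))
z=lambda p:(p[0]/3.2+220,p[1]/3.2+130)
print("bracket L",ray(T,z((410,133)),5),ray(T,z((413,285)),5))
print("cantop far L,R",ray(T,z((437,128)),160),ray(T,z((551,127)),160))
print("can R edge", ray(T,z((550,190)),160),"L",ray(T,z((436,190)),160))
print("tray",[ray(T,z(p),14)[:2] for p in ((135,168),(301,158),(316,408),(150,416))])
print("cup",ray(T,(287.1,241.8),28))
print("grip ends",ray(T,z((467,240)),275),ray(T,z((558,237)),275))
E
```

```text
[563.5 189.2   0. ] [ 0. -1.  0.]
seat [542.1  48.  156.5] 1.207619858878303
hinge [569.5  55.  115.9] 0.2718398161277946
grip [547.1  59.4 240.5] 0.7856098072156783
cup [425.  299.7   2.4] 1.4775907950136684
tray [496.1 300.4   7.8] 0.024052775834263684
bracket L [654.5 109.5   5. ] [503.1 106.2   5. ]
cantop far L,R [643.1 100.2 160. ] [644.7   0.8 160. ]
can R edge [589.8   1.7 160. ] L [589.3 101.  160. ]
tray [array([617.4, 381.1]), array([628.2, 218. ]), array([382.4, 202.2]), array([374.5, 364.5])]
cup [432.6 300.7  28. ]
grip ends [544.6  90.  275. ] [547.3  19.7 275. ]
```

```bash
cat >> h.py <<'E'
def frame(lean=0,yaw=0,roll=0):
    "tool pointing down, x ahead; leaned forward by lean in the yawed frame; rolled by roll about tool z"
    return R.from_euler("z",yaw)*R.from_euler("x",np.pi)*R.from_euler("y",lean)*R.from_euler("z",roll)
def rel(p,Rt,base=None):
    p0,R0=base or tcp()
    return np.round(np.r_[R0.inv().apply(np.asarray(p)-p0)/10,(R0.inv()*Rt).as_rotvec()],3)
E
python3 - <<'E'
from h import *
print(frame(-.436).as_matrix().round(2), frame(.436).as_matrix().round(2))
L=np.deg2rad(25); f=frame(L) if frame(L).as_matrix()[0,2]>0 else frame(-L)
print(rel((300,-300,400),frame()), rel((435,50,390),f))
E
```

```text
[[ 0.91  0.   -0.42]
 [-0.   -1.   -0.  ]
 [-0.42  0.   -0.91]] [[ 0.91 -0.    0.42]
 [ 0.   -1.   -0.  ]
 [ 0.42  0.   -0.91]]
[ 15.842 -13.141 -15.171  -0.      0.      0.403] [ 41.981 -40.049 -14.172  -0.088   0.43    0.396]
```

Emit:
{"name": "step_arm", "arguments": {"commands": "0 8 -7 -14 0 0 0.1; 0 8 -7 -15 0 0 0.2; 0 16 -13 -15 0 0 0.3; 0 16 -13 -15 0 0 0.4; 0 25 -22 -15 0 0.1 0.4; 0 25 -22 -15 0 0.2 0.4; 0 42 -40 -14.2 -0.09 0.43 0.4; 0 42 -40 -14.2 -0.09 0.43 0.4; 0 42 -40 -14.2 -0.09 0.43 0.4; 0 42 -40 -14.2 -0.09 0.43 0.4; 0 42 -40 -14.2 -0.09 0.43 0.4; 0 42 -40 -14.2 -0.09 0.43 0.4; 0 42 -40 -14.2 -0.09 0.43 0.4; 0 42 -40 -14.2 -0.09 0.43 0.4; 0 42 -40 -14.2 -0.09 0.43 0.4; 0 42 -40 -14.2 -0.09 0.43 0.4; 0 42 -40 -14.2 -0.09 0.43 0.4; 0 42 -40 -14.2 -0.09 0.43 0.4"}}

```text
time_s: 3.0
eef_pos: [435.2, 49.9, 390.1]
ee_rot: [0.001, 0.976, -0.001, 0.216]
force: [-0.6, 0.2, -0.4]
grip_width: -0.0
grip_force: 0.0
```

```bash
python3 - <<'E'
from h import *
np.set_printoptions(precision=1,suppress=True)
c=cam("wrist"); print(*tcp()[:1],c[1],c[2][:,2])
im=capture("wrist"); 
for l in ("cap","cap_seat","handle_hinge","handle_grip","solvent_can","rinse_cup"):
    for f in (search_frame,spot_point):
        print(l,[(round(d["score"],2),[round(float(v),1) for v in d.get("rect",d.get("xy"))]) for d in f("wrist",l)[:3]])
C=np.array((579,50,0)); 
for y in (0,.03): print("model px seat,hinge,captop",proj(c,C+R.from_euler("z",y).apply([(-34,0,152),(-12,0,130),(-51,0,188)])).ravel())
cv2.imwrite("pics/w0.png",im[:,:,::-1])
E
```

```text
[435.2  49.9 390.1] [454.2  49.1 537.8] [ 0.1 -0.  -1. ]
cap [(0.66, [312.5, 181.3, 50.7, 34.2]), (0.66, [259.4, 253.0, 23.5, 24.2]), (0.58, [330.9, 255.8, 11.6, 12.6])]
cap [(0.96, [260.7, 248.0]), (0.73, [311.9, 171.8]), (0.67, [329.1, 260.0])]
cap_seat [(0.94, [313.8, 161.2, 108.7, 110.1]), (0.61, [390.9, 270.9, 15.4, 46.4])]
cap_seat []
handle_hinge [(0.88, [312.1, 160.3, 106.1, 111.0])]
handle_hinge []
handle_grip [(0.84, [311.9, 158.3, 101.9, 21.8]), (0.62, [432.2, 282.3, 47.6, 38.6])]
handle_grip [(0.65, [311.6, 158.2])]
solvent_can [(0.93, [313.5, 162.1, 107.7, 107.6])]
solvent_can []
rinse_cup [(0.84, [170.2, 255.3, 35.0, 35.3])]
rinse_cup [(0.69, [177.0, 253.8])]
model px seat,hinge,captop [311.7 176.  311.7 164.8 311.7 182.6]
model px seat,hinge,captop [312.5 176.  312.  164.8 312.9 182.6]
```

View pics/w0.png

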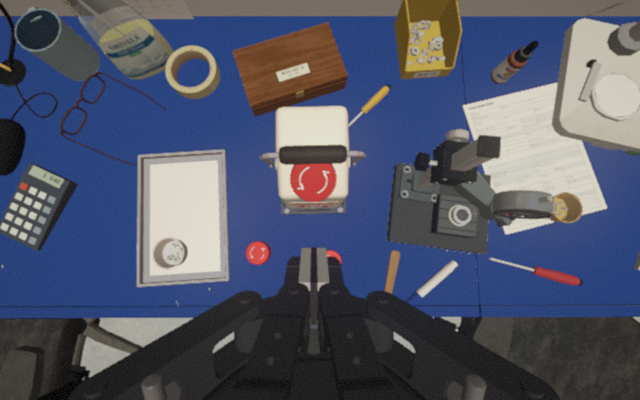

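```bash
python3 - <<'E'
from h import *
np.set_printoptions(precision=1,suppress=True)
c,T,S=cam("wrist"),cam("top"),cam("side")
for q in (0,.1,.2,.3,.4,.5):
    phi=q-.44; b=np.array((567+115*np.sin(phi),50,130+115*np.cos(phi))); print(q,b,proj(c,b)[0],proj(T,b)[0],proj(S,b)[0])
import cv2
im=cv2.imread("pics/w0.png")
hsv=cv2.cvtColor(im,cv2.COLOR_BGR2HSV); v=im[120:215,265:365].max(2)
m=(v<70); n,l,st,ce=cv2.connectedComponentsWithStats(m.astype(np.uint8))
k=1+st[1:,4].argmax(); print("bar",st[k],ce[k]+(265,120)); 
red=((hsv[...,0]<8)|(hsv[...,0]>172))&(hsv[...,1]>150)&(hsv[...,2]>90); red[:, :285]=0; red[:,345:]=0; red[210:]=0; red[:130]=0
ys,xs=np.nonzero(red); print("red",xs.min(),xs.max(),ys.min(),ys.max())
ys,xs=np.nonzero(l==k); ang=cv2.fitLine(np.c_[xs,ys].astype(np.float32),cv2.DIST_HUBER,0,.01,.01).ravel(); print(ang)
th=np.linspace(0,6.28,60)
from scipy.spatial.transform import Rotation as R
def capring(x,y): 
    o=np.array((x,y,0))+np.array((-51,0,188)); u=np.array((.906,0,.423)); w=np.array((0,1,0)); return o+30*(np.cos(th)[:,None]*u+np.sin(th)[:,None]*w)
p=proj(c,capring(579,50)); print("model ring",p.min(0),p.max(0))
# can front/back outline
print("can back top corners",proj(c,[(644,102,155),(644,-2,155)]).ravel())
E
```

```text
0 [518.  50. 234.] [311.1 183.1] [379.2 215.6] [307.9 192.8]
0.1 [528.6  50.  238.4] [311.1 172.6] [379.5 211.5] [312.  190.9]
0.2 [539.7  50.  241.7] [311.  161.8] [379.8 207.2] [316.1 189.3]
0.3 [551.   50.  243.9] [311. 151.] [379.9 202.7] [320.4 188.2]
0.4 [562.4  50.  244.9] [310.9 140.4] [380.  198.2] [324.6 187.3]
0.5 [573.9  50.  244.8] [310.9 130.2] [380.  193.7] [328.9 186.9]
bar [ 15  26  66  18 654] [310.3 154.9]
red 291 334 163 200
[ 1.  0. 45. 37.]
model ring [287.4 158.9] [335.1 205.6]
can back top corners [274.6 107.7 347.7 107.5]
```

```bash
python3 - <<'E'
from h import *
print(rel((505,49,250),frame()))
for q in (.3,.5,.7,.9,1.1,1.3,1.5,1.7,1.9,2.0,2.12):
    a=q-.44; b=np.array((567+115*np.sin(a),130+115*np.cos(a))); t=np.array((np.cos(a),-np.sin(a)))
    c=b-9*t; k=np.clip((q-1.3)/.7,0,1)*11
    p=c+(-11+k,17); 
    print(q,b.round(),"tcp",p.round(), "cmd cm", ((p-(505,250))/10*[1,-1]).round(2))
E
```

```text
[ 3.8300e-01  6.0000e-03  1.5658e+01  2.0000e-03 -4.3600e-01 -4.0000e-03]
0.3 [551. 244.] tcp [531. 260.] cmd cm [ 2.6  -0.96]
0.5 [574. 245.] tcp [554. 262.] cmd cm [ 4.89 -1.23]
0.7 [597. 241.] tcp [577. 260.] cmd cm [ 7.19 -1.04]
0.9 [618. 233.] tcp [599. 254.] cmd cm [ 9.4 -0.4]
1.1 [638. 221.] tcp [619. 243.] cmd cm [11.44  0.66]
1.3 [654. 205.] tcp [637. 229.] cmd cm [13.23  2.11]
1.5 [667. 186.] tcp [655. 211.] cmd cm [15.01  3.89]
1.7 [676. 165.] tcp [669. 191.] cmd cm [16.4   5.93]
1.9 [681. 143.] tcp [679. 169.] cmd cm [17.37  8.13]
2.0 [682. 131.] tcp [682. 157.] cmd cm [17.69  9.28]
2.12 [681. 117.] tcp [682. 143.] cmd cm [17.73 10.66]
```

Emit:
{"name": "step_arm", "arguments": {"commands": "0 0.4 0 15.7 0 -0.436 0; 0 0.4 0 15.7 0 -0.436 0; 0 0.4 0 15.7 0 -0.436 0; 0 0.4 0 15.7 0 -0.436 0; 0 0.4 0 15.7 0 -0.436 0; 0 0.4 0 15.7 0 -0.436 0; 0 0.4 0 15.7 0 -0.436 0; 0 0.4 0 15.7 0 -0.436 0"}}

```text
time_s: 4.32
eef_pos: [505.3, 49.2, 252.0]
ee_rot: [0.001, 1.0, -0.002, 0.003]
force: [0.5, 0.7, 0.1]
grip_width: -0.002
grip_force: 0.0
```

Emit:
{"name": "step_arm", "arguments": {"commands": "0 1.5 0 -0.3 0 0 0; 0 2.6 0 -0.5 0 0 0; 0 3.8 0 -0.8 0 0 0; 0 4.9 0 -1 0 0 0; 0 6 0 -1 0 0 0; 0 7.2 0 -1 0 0 0; 0 8.3 0 -0.7 0 0 0; 0 9.4 0 -0.4 0 0 0; 0 10.4 0 0.1 0 0 0; 0 11.4 0 0.7 0 0 0; 0 12.3 0 1.4 0 0 0; 0 13.2 0 2.1 0 0 0; 0 14.1 0 3 0 0 0; 0 15 0 3.9 0 0 0; 0 15.7 0 4.9 0 0 0; 0 16.4 0 5.9 0 0 0; 0 16.9 0 7 0 0 0; 0 17.4 0 8.1 0 0 0; 0 17.7 0 9.3 0 0 0; 0 17.7 0 10.2 0 0 0"}}

```text
time_s: 5.98
eef_pos: [682.5, 48.3, 146.1]
ee_rot: [0.001, 1.0, -0.002, -0.0]
force: [-0.2, 0.1, 1.1]
grip_width: -0.001
grip_force: 0.3
```

Emit:
{"name": "step_arm", "arguments": {"commands": "0 0 0 -4 0 0 0; 0 0 0 -8 0 0 0; 0 0 0 -12 0 0 0; 0.5 -4 0 -16 0 0 0; 1 -20.9 0 -16 0 0.436 0; 1 -20.9 0 -16 0 0.436 0; 1 -20.9 0 -16 0 0.436 0; 1 -20.9 0 -16 0 0.436 0; 1 -20.9 0 -16 0 0.436 0; 1 -20.9 0 -16 0 0.436 0; 1 -20.9 0 -16 0 0.436 0; 1 -20.9 0 -16 0 0.436 0"}}

```text
time_s: 6.98
eef_pos: [473.2, 49.3, 308.3]
ee_rot: [0.001, 0.976, -0.002, 0.217]
force: [0.6, 0.4, -0.2]
grip_width: 1.002
grip_force: 0.0
```

```bash
python3 - <<'E'
from h import *
np.set_printoptions(precision=1,suppress=True)
c=cam("wrist"); print(*tcp()[:1],c[1]); 
im=capture("wrist"); cv2.imwrite("pics/w1.png",im[:,:,::-1])
for l in ("cap","cap_seat","handle_grip","solvent_can"):
    for f in (search_frame,spot_point):
        print(l,[(round(d["score"],2),[round(float(v),1) for v in d.get("rect",d.get("xy"))]) for d in f("wrist",l)[:3]])
th=np.linspace(0,6.28,60)
o=np.array((579,49,0)); u=np.array((.906,0,.423)); w=np.array((0,1,0)); ring=30*(np.cos(th)[:,None]*u+np.sin(th)[:,None]*w)
v=im.copy()
for k,col in ((( -51,0,188),(0,255,0)),((-34,0,152),(255,255,0))):
    p=proj(c,o+k+ring); cv2.polylines(v,[p.round().astype(int)],True,col)
for x,y,z in ((65,52,160),(65,-52,160),(-75,62,0),(-75,-62,0)): cv2.circle(v,tuple(int(t) for t in proj(c,o+(x,y,z))[0].round()),3,(0,255,0),1)
cv2.imwrite("pics/w1o.png",cv2.resize(v[60:300,150:470],None,fx=2.5,fy=2.5)[:,:,::-1])
E
```

```text
[473.2  49.3 308.3] [491.8  48.5 456. ]
cap [(0.8, [248.7, 281.1, 30.9, 32.9]), (0.78, [312.8, 196.4, 59.8, 61.6])]
cap [(0.96, [331.3, 286.9]), (0.8, [312.9, 190.7]), (0.68, [249.3, 276.5])]
cap_seat [(0.98, [312.4, 158.6, 111.1, 155.1])]
cap_seat []
handle_grip [(0.88, [310.5, 131.9, 109.4, 100.0])]
handle_grip [(0.57, [309.5, 88.5])]
solvent_can [(0.87, [311.6, 157.1, 112.1, 154.7])]
solvent_can []
```

View pics/w1o.png

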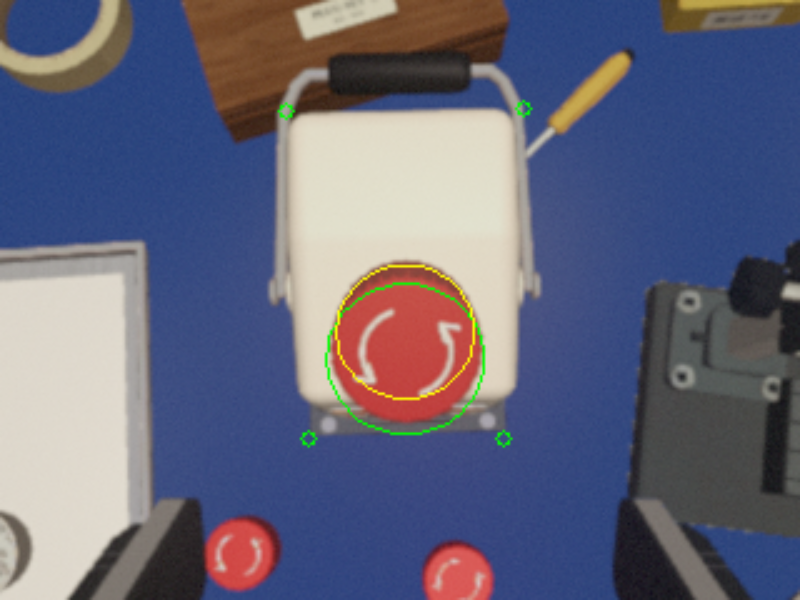

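```bash
python3 - <<'E'
from h import *
print(sense()["joints"].round(2))
a=R.from_euler("z",.015).apply((-.423,0,.906)); g=np.array((546.5,49,152.))+24*a
F=frame(np.deg2rad(25),.015)
print(rel(g+50*a,F),rel(g,F))
E
```

```text
[-0.18 -0.06  1.82  0.09  0.95  1.36]
[ 3.800e-02  5.500e-02  9.766e+00  9.000e-03  1.000e-03 -1.700e-02] [ 4.3000e-02  1.0000e-02  1.4765e+01  9.0000e-03  1.0000e-03 -1.7000e-02]
```

Emit:
{"name": "step_arm", "arguments": {"commands": "1 0 0 4 0.01 0 -0.015; 1 0 0 8 0.01 0 -0.015; 1 0 0 11 0.01 0 -0.015; 1 0 0 13 0.01 0 -0.015; 1 0 0 14.5 0.01 0 -0.015; 1 0 0 14.8 0.01 0 -0.015; 1 0 0 14.8 0.01 0 -0.015"}}

```text
time_s: 8.02
eef_pos: [535.8, 49.0, 172.8]
ee_rot: [-0.002, 0.976, 0.007, 0.216]
force: [0.5, 0.5, 0.3]
grip_width: 0.995
grip_force: 0.0
```

```bash
python3 - <<'E'
from h import *
print(tcp()[0]); im=capture("wrist"); cv2.imwrite("pics/w2.png",cv2.resize(im[150:400,160:480],None,fx=2.3,fy=2.3)[:,:,::-1])
E
```

```text
[535.80127762  48.96513173 172.7964519 ]
```

View pics/w2.png

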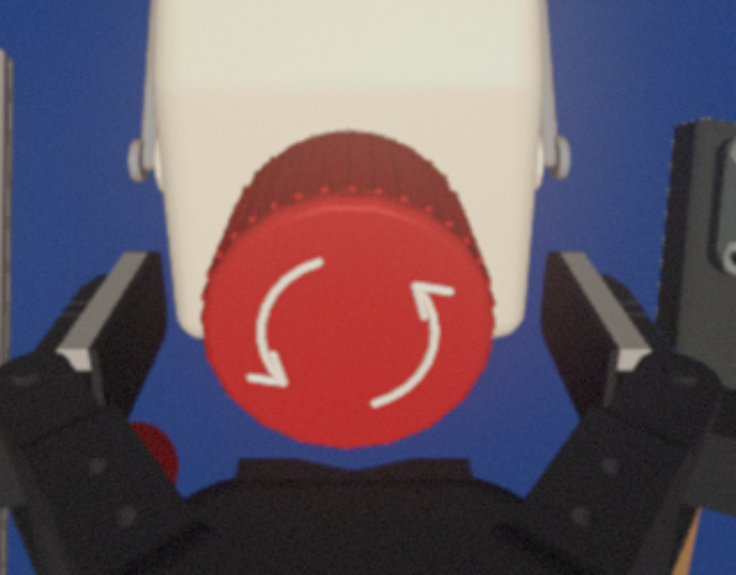

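Emit:
{"name": "step_arm", "arguments": {"commands": "0.6 0 0 0 0 0 0; 0.6 0 0 0 0 0 0; 0.6 0 0 0 0 0 0; 0.6 0 0 0 0 0 0; 0.6 0 0 0 0 0 0; 0.6 0 0 0 0 0 0", "newtons": 60}}

```text
time_s: 8.57
eef_pos: [536.2, 48.9, 174.2]
ee_rot: [-0.002, 0.976, 0.007, 0.217]
force: [-0.4, 1.5, 3.5]
grip_width: 0.684
grip_force: 63.7
```

```bash
python3 - <<'E'
from h import *
s=sense();print(s["eef_pos"],s["force"],s["wrist_torque"],s["grip_width"],s["grip_force"]); im=capture("wrist"); cv2.imwrite("pics/w3.png",cv2.resize(im[150:400,160:480],None,fx=2.3,fy=2.3)[:,:,::-1])
E
```

```text
[536.20960338  48.9333887  174.22832091] [-0.44069671  1.53660264  3.46120544] [ 0.08892524 -0.09371531  0.05840431] 0.6839537473840004 63.733166456222534
```

View pics/w3.png

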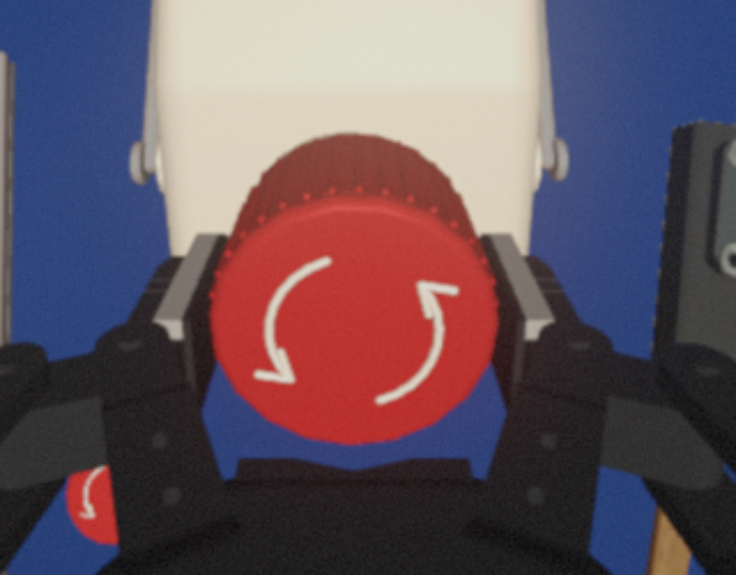

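Emit:
{"name": "step_arm", "arguments": {"commands": "0.55 0 0 0.2 0 0 0; 0.55 0 0 0.4 0 0 0; 0.55 0 0 0.6 0 0 0; 0.55 0 0 0.6 0 0 0", "newtons": 80}}

```text
time_s: 8.95
eef_pos: [538.1, 49.0, 170.5]
ee_rot: [-0.002, 0.976, 0.007, 0.217]
force: [-26.2, -2.0, 32.7]
grip_width: 0.683
grip_force: 90.5
```

Emit:
{"name": "step_arm", "arguments": {"commands": "0.55 0 0 -0.1 0 0 -0.1; 0.55 0 0 -0.1 0 0 -0.2; 0.55 0 0 -0.1 0 0 -0.3; 0.55 0 0 -0.1 0 0 -0.4; 0.55 0 0 -0.1 0 0 -0.5; 0.55 0 0 -0.1 0 0 -0.6; 0.55 0 0 -0.1 0 0 -0.7; 0.55 0 0 -0.1 0 0 -0.7"}}

```text
time_s: 9.62
eef_pos: [538.6, 49.1, 170.9]
ee_rot: [0.073, 0.914, 0.343, 0.205]
force: [-10.8, 2.0, 20.3]
grip_width: 0.682
grip_force: 87.8
```

```bash
python3 - <<'E'
from h import *
s=sense();p,r=tcp(); print(p,r.inv().apply(s["force"]).round(1),r.inv().apply(s["wrist_torque"]).round(2),s["grip_force"],s["joints"].round(2))
E
```

```text
[538.55372898  49.12753642 170.89993848] [  0.6  -2.3 -22.9] [ 0.54 -0.09  0.2 ] 87.79896855354309 [-0.16  0.24  1.88  0.13  0.59  0.6 ]
```

Emit:
{"name": "step_arm", "arguments": {"commands": "0.55 0 0 0 0 0 -0.1; 0.55 0 0 0 0 0 -0.2; 0.55 0 0 0 0 0 -0.3; 0.55 0 0 0 0 0 -0.4; 0.55 0 0 0 0 0 -0.5; 0.55 0 0 0 0 0 -0.6; 0.55 0 0 0 0 0 -0.7; 0.55 0 0 0 0 0 -0.7; 0.55 0 0 0 0 0 -0.7"}}

```text
time_s: 10.37
eef_pos: [538.9, 49.3, 171.1]
ee_rot: [0.139, 0.742, 0.634, 0.169]
force: [-8.3, 4.0, 18.2]
grip_width: 0.682
grip_force: 87.6
```

```bash
python3 - <<'E'
from h import *
s=sense();p,r=tcp(); print(p,r.inv().apply(s["force"]).round(1),r.inv().apply(s["wrist_torque"]).round(2),s["grip_force"],s["joints"].round(2), s["ee_rot"])
E
```

```text
[538.9029664   49.28106856 171.10138295] [  4.1  -0.4 -19.9] [0.21 0.6  0.15] 87.61731505393982 [-0.16  0.24  1.88  0.13  0.59 -0.1 ] [0.13901918 0.74202695 0.63376304 0.16856478]
```

Emit:
{"name": "step_arm", "arguments": {"commands": "0.55 0 0 0 0 0 -0.1; 0.55 0 0 0 0 0 -0.2; 0.55 0 0 0 0 0 -0.3; 0.55 0 0 0 0 0 -0.3"}}

```text
time_s: 10.7
eef_pos: [538.9, 49.5, 171.1]
ee_rot: [0.163, 0.638, 0.738, 0.146]
force: [-7.2, 5.2, 18.8]
grip_width: 0.681
grip_force: 87.7
```

```bash
python3 - <<'E'
from h import *
s=sense();p,r=tcp(); print(p,r.inv().apply(s["force"]).round(1),r.inv().apply(s["wrist_torque"]).round(2),s["grip_force"],s["joints"].round(2), s["ee_rot"])
E
```

```text
[538.86656422  49.4944214  171.0747259 ] [  5.1   2.2 -20.1] [0.02 0.93 0.86] 87.67186760902405 [-0.16  0.24  1.88  0.14  0.59 -0.4 ] [0.16252278 0.63807453 0.73833047 0.14599776]
```

Emit:
{"name": "step_arm", "arguments": {"commands": "0.55 0 0 -0.2 0 0 0.06; 0.55 0 0 -0.5 0 0 0.06; 0.55 0 0 -0.8 0 0 0.06; 0.55 0 0 -1.2 0 0 0.06; 0.55 0 0 -1.2 0 0 0.06"}}

```text
time_s: 11.12
eef_pos: [532.5, 48.8, 180.0]
ee_rot: [0.157, 0.661, 0.719, 0.149]
force: [0.1, -0.3, -1.2]
grip_width: 0.677
grip_force: 86.8
```

```bash
python3 - <<'E'
from h import *
s=sense();p,r=tcp(); print(p,r.inv().apply(s["force"]).round(1),r.inv().apply(s["wrist_torque"]).round(2),s["grip_force"])
E
```

```text
[532.51883597  48.84590767 179.98212695] [-0.2 -0.5  1.1] [0.29 0.01 0.03] 86.84711694717407
```

Emit:
{"name": "step_arm", "arguments": {"commands": "0.55 0 0 -2 0 0 0; 0.55 0 0 -5 0 0 0; 0.55 0 0 -8 0 0 0; 0.55 0 0 -11 0 0 0; 0.55 0 0 -11 0 0 0"}}

```text
time_s: 11.53
eef_pos: [486.4, 48.0, 284.5]
ee_rot: [0.16, 0.66, 0.718, 0.151]
force: [-0.7, 0.1, 0.3]
grip_width: 0.678
grip_force: 87.0
```

```bash
python3 - <<'E'
from h import *
np.set_printoptions(precision=1,suppress=True)
s=sense(); p,r=tcp(); print(p,r.as_matrix().round(3),s["joints"].round(2),s["grip_force"])
z=r.as_matrix()[:,2]; ax=np.cross(z,[0,0,-1]); ax*=np.arcsin(np.linalg.norm(ax))/np.linalg.norm(ax)
F=R.from_rotvec(ax)*r
for t in ((540,295,200),(540,295,60)): print(rel(t,F).tolist())
c=cam("wrist"); capture("wrist"); 
for n,cc in (("wrist",c),("top",cam("top"))):
    if n=="top": capture("top")
    for l,zz in (("drip_tray",10),("rinse_cup",14)):
        for d in search_frame(n,l)[:2]:
            x,y,w,h=d["rect"]; print(n,l,round(d["score"],2),np.round(d["rect"],0),ray(cc,(x-w/2,y-h/2),zz)[:2],ray(cc,(x+w/2,y+h/2),zz)[:2],ray(cc,(x,y),zz)[:2])
E
```

```text
[486.4  48.  284.5] [[-0.1  0.9  0.4]
 [ 1.   0.1  0. ]
 [-0.   0.4 -0.9]] [-0.2 -0.   1.8  0.1  0.9 -0.3] 86.9805657863617
[24.459, 3.23, 10.075, 0.443, 0.031, -0.0]
[24.88, -2.766, 22.719, 0.443, 0.031, -0.0]
wrist drip_tray 0.62 [226.  26. 224.  46.] [383.1 215.6] [641.4 216.7] [490.9 216.1]
top drip_tray 0.76 [290. 219.  59.  85.] [635.  388.4] [368.4 199.7] [501.6 294. ]
top drip_tray 0.46 [370. 186.  49.  64.] [711.9 119.1] [507.7 -36.1] [609.7  41.4]
top rinse_cup 0.51 [286. 242.  13.  18.] [457.8 325.7] [401.3 285.2] [429.5 305.5]
```

Emit:
{"name": "step_arm", "arguments": {"commands": "0.55 12 1.5 2 0.22 0.015 0; 0.55 12 1.5 2 0.22 0.015 0; 0.55 12 1.5 2 0.22 0.015 0; 0.55 24.5 3.2 10 0.443 0.031 0; 0.55 24.5 3.2 10 0.443 0.031 0; 0.55 24.5 3.2 10 0.443 0.031 0; 0.55 24.5 3.2 10 0.443 0.031 0; 0.55 24.5 3.2 10 0.443 0.031 0; 0.55 24.9 -2.8 22.7 0.443 0.031 0; 0.55 24.9 -2.8 22.7 0.443 0.031 0; 0.55 24.9 -2.8 22.7 0.443 0.031 0; 0.55 24.9 -2.8 22.7 0.443 0.031 0; 0.55 24.9 -2.8 22.7 0.443 0.031 0; 0.55 24.9 -2.8 22.7 0.443 0.031 0; 0.55 24.9 -2.8 22.7 0.443 0.031 0"}}

```text
time_s: 13.08
eef_pos: [539.1, 295.7, 56.9]
ee_rot: [-0.003, 0.677, 0.736, -0.001]
force: [-0.1, -0.0, -0.6]
grip_width: 0.677
grip_force: 87.0
```

```bash
python3 - <<'E'
from h import *
p,r=tcp(); print(p,r.as_matrix()[:,2].round(3)); print(sense()["force"])
im=capture("wrist"); cv2.imwrite("pics/w4.png",cv2.resize(im,None,fx=1.2,fy=1.2)[:,:,::-1])
E
```

```text
[539.06411433 295.74344692  56.86797469] [-0.005  0.002 -1.   ]
[-0.05858476 -0.01392107 -0.60394256]
```

View pics/w4.png

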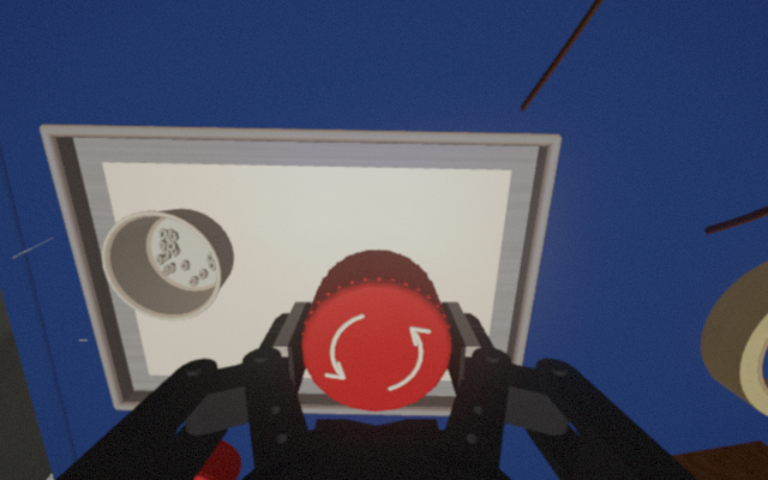

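Emit:
{"name": "step_arm", "arguments": {"commands": "0.55 0 0 0.9 0 0 0; 0.55 0 0 1.8 0 0 0; 0.55 0 0 2.3 0 0 0; 0.55 0 0 2.4 0 0 0; 0.55 0 0 2.4 0 0 0"}}

```text
time_s: 13.55
eef_pos: [537.6, 295.6, 30.6]
ee_rot: [-0.004, 0.677, 0.736, -0.002]
force: [0.7, 0.4, -0.2]
grip_width: 0.682
grip_force: 87.0
```

Emit:
{"name": "step_arm", "arguments": {"commands": "0.55 0 0 0.1 0 0 0; 0.55 0 0 0.2 0 0 0; 0.55 0 0 0.3 0 0 0; 0.55 0 0 0.3 0 0 0; 0.55 0 0 0.3 0 0 0"}}

```text
time_s: 13.97
eef_pos: [538.0, 295.8, 29.2]
ee_rot: [-0.003, 0.677, 0.736, -0.002]
force: [-2.6, -1.8, 6.2]
grip_width: 0.682
grip_force: 88.2
```

Emit:
{"name": "step_arm", "arguments": {"commands": "0.55 0 0 0.1 0 0 0; 0.55 0 0 0.1 0 0 0; 0.55 0 0 0.1 0 0 0"}}

```text
time_s: 14.22
eef_pos: [538.1, 295.8, 29.1]
ee_rot: [-0.003, 0.677, 0.736, -0.002]
force: [-7.0, -3.7, 14.4]
grip_width: 0.676
grip_force: 89.1
```

Solid contact; release gently and back off.

Emit:
{"name": "step_arm", "arguments": {"commands": "0.8 0 0 -0.1 0 0 0; 0.8 0 0 -0.1 0 0 0; 1 0 0 -0.1 0 0 0; 1 0 0 -0.1 0 0 0; 1 0 0 -0.1 0 0 0; 1 0 0 -1 0 0 0; 1 0 0 -3 0 0 0; 1 0 0 -6 0 0 0; 1 0 0 -10 0 0 0; 1 0 0 -14 0 0 0; 1 0 0 -18 0 0 0; 1 0 0 -18 0 0 0; 1 0 0 -18 0 0 0", "newtons": 20}}

```text
time_s: 15.3
eef_pos: [539.9, 295.6, 210.0]
ee_rot: [-0.002, 0.677, 0.736, 0.0]
force: [-1.0, 0.0, -1.6]
grip_width: 1.0
grip_force: 0.0
```

```bash
python3 - <<'E'
from h import *
im=capture("wrist"); cv2.imwrite("pics/w5.png",cv2.resize(im,None,fx=1.2,fy=1.2)[:,:,::-1])
E
```

```text
(no output)
```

View pics/w5.png

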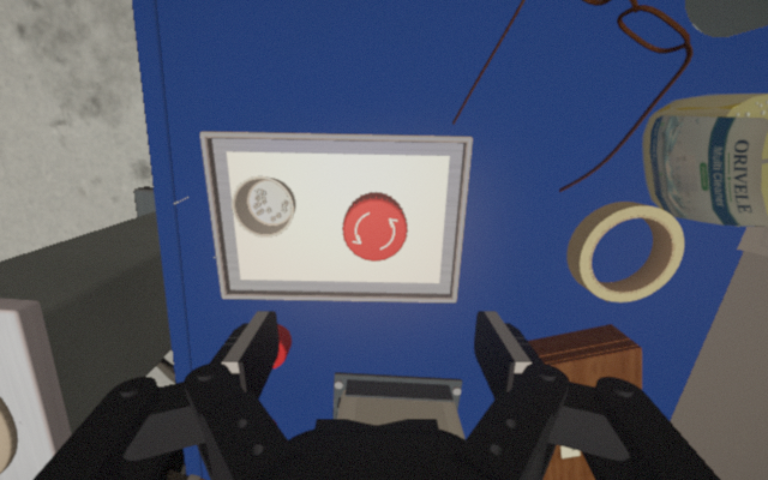

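```bash
python3 -c "
from rig import *
print(finish_job())"
```

```text
the job is handed in; nothing more can be done
None
```

The handle is folded back and the cap is undone; it stands top up on the tray floor with the cup undisturbed. I handed the job in at about 15 s of robot time; no verdict came back, and I did not look at the handle again after the unscrewing.

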